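Reset a ratchet-propped drawing board to its lowest notch

ROBOT

A 7-joint arm with a two-finger parallel gripper is mounted at the origin on a cart in front of the work surface, level with it; the furniture and walls round the work are solid. World frame = base frame: x ahead of the robot, y to its left, z up, the work surface at z = 0. Lengths are in m, angles in rad, forces in N, time in s.
With the tool pointing down it reaches from about 0.4 to 0.85 m from the base axis. Payload 10.4 kg.
Tool frame: the origin (TCP) lies on the mounting face of the last link; the fingertips stand 173 mm ahead of it and the grasp point (between the pads) lies 155 mm ahead of it (manip.tip_extent is the distance from the TCP to the fingertips, in m); z points along the fingers, y is the line along which they close (so a half turn about z gives the same grasp; the last joint's range is limited). The gripper opens to 85 mm and grips with 20 to 120 N. Pads are 22 mm wide; open, the fingers measure 114 mm over their backs; the gripper's body (76 mm by 85 mm) begins 54 mm behind the grasp point. The pads swing forward as they close: fully open they stand 13 mm farther back than shut.
Start: joints at [-1.299, 0.332, -0.065, 1.46, 0.022, 1.35, -0.088], TCP at [0.182, 0.598, 0.405] pointing down, gripper open.
Joint ranges: [-2.6, 2.6], [-0.5, 2.12], [-1.47, 1.34], [0.16, 2.42], [-1.27, 4.41], [0.06, 2.06], [-2.6, 2.6]. Speed limits (rad/s): [2.22, 2.22, 2.79, 2.79, 3.14, 3.14, 3.14].

INTERFACE

Orientations are given as a unit quaternion [x, y, z, w].
In Python, from workcell import manip gives the robot as it stands.
- The arm moves only by the tool move_arm, never from a script. Its argument "plan" is one flat list of numbers, 7 for each row, row after row: the turn, a rotation vector about the tool's x, y, z in rad, then the shift along the tool's x, y, z in m, then the finger opening in m, from 0 to 0.0854. In form: [ax, ay, az, dx, dy, dz, gripper, ax, ay, az, dx, dy, dz, gripper, ...]. A call has 1 to 12 rows; each row is the pose to reach, as a shift and turn from the pose commanded when the call began, along the tool's axes at that moment; what a row does not reach only later rows make up. A row lasts 1/8 s, in which the tool goes at most 62.5 mm and 10.7 degrees, less where a joint would pass 70% of its speed; a pose out of reach is approached as far as the arm can. A call with a gripper value outside its range is refused whole. The fingers move at their own pace and stop on an object; "squeeze" is the grip in N (left out, the last holds). Time passes only in rows, so rows that repeat a pose let the fingers close. It gives the time, the measured TCP pose, the force, the opening and the grip force at its end, in the units of the state.
- manip.get_obs(): the state, without advancing time (a new reading comes with each control period).
- manip.camera(name): name is "scene" or "top" or "wrist"; returns a dict with "color" (480x640x3 uint8, red, green, blue), "fx", "fy", "cx", "cy" (pixels), "cam_to_world" (4x4, takes a point from camera to world coordinates); the wrist camera has in their place "mount" (4x4, takes a point from camera to tool coordinates, whose origin is the TCP and whose axes are the flange's). Camera axes: x right, y down, z forward; pixel columns grow to the right and rows downward; lengths in m; the calibration is good to about 2 mm. A picture is of the moment at which its call begins: read the wrist's pose just before it. There is no depth.
- manip.hand_in(): hands the job in; it is judged then, once.
Trained networks look in a picture, given as the dict that the camera call returned (one of the last four; its "shot" number tells which), for a name from the list of things; names that differ only in an ending like _2 or _b are one class to them, and where a whole thing is asked for, a point or a joint stands for the part that bears it (a point fixed in the world has none). Each returns a list of dicts, best first, with "conf" (0 to 1); they miss things now and then, are a little off and sometimes report something else, mostly with a low value. They report only what shows in the picture. A call takes as long as a camera call.
- manip.look_for(picture, label): "position" ([x, y, z] in m, in the coordinates of the camera as it stood for that picture, good to about 4 mm: the middle of the surface that is visible of it).
- manip.silhouettes(picture, label): "pixels" (480x640 bool, what is visible of it).
- manip.tip_of(picture, label): "position" ([x, y, z] in m, in the coordinates of the camera as it stood for that picture, good to about 4 mm: a listed point, or the origin of a listed thing).
The state is a dict: "clock": time; "joint_pos": joint angles; "joint_velocities": joint speeds; "tau": joint torques, N m; "position": TCP position; "ee_rot": TCP orientation; "ft_force": force on the tool from outside, world axes, zero at the start; "torque": the same for the moment, N m; "grip_width": opening from 0.0 (shut) to 1.0 (fully open); "grasp_force": force on a finger pad.
Only numpy, scipy, OpenCV 4.12 (cv2) and the standard library are available. Lean on these libraries where they do the work, as an engineer would, in place of code of your own. Each camera call takes 0.05 s, during which the arm holds its last target. There are 200 camera calls.

TASK

The small tilting board on the bench is propped up too steep. Take it by its bar, lift it past its highest notch up against the sprung stop until the pawl trips, let it slowly all the way down flat, then raise it again and leave it resting in its lowest notch. Feel your way: do not force the ratchet or the stop, do not let the board drop, and leave the things round it where they are.

Things in the scene. Friction and masses are not known exactly. Their poses are not given: they have to be found in the camera images.
- stand: Plywood base 230 x 220 x 12 mm, screwed down; place and heading vary. Origin on the bench under its middle; x from the board's hinge edge to its free edge, y along the hinge, z up. The hinge axis runs along y at x -25 mm, z 90 mm. The ratchet sits along its right side (y -66 to -120 mm).
- board: Light wooden board 150 mm wide, 10 mm thick, about 0.5 kg; it falls if let go out of a notch. Origin on the hinge axis, midway along the board; x up the board, y along the hinge, z out of its upper face. The wood ends 105 mm from the axis; flat arms at y = +-60 mm carry the bar. On its right edge a toothed sector and a trip plate are clamped by hand, so their angles vary.
- bar (a point): Middle of the round steel lifting bar, 12 mm thick, along the board's y, 108 mm clear between the arms, in the board's plane 165 mm from the hinge axis, 54 mm of free space to the wood. Pinch it from above; it turns in the grip as the board swings. Flat, it is 90 mm above the bench. More than about 20 N at the bar, down on a notch or up on the solid stop, is forcing.
- board_angle (a joint): rad, 0 = flat, grows as the bar rises. Nominal: notches 0.27, 0.50, 0.72, all shifted together by an unknown -0.05 to +0.05. Sprung stop met at 0.995, pawl trips at 1.06, stop solid at 1.09, these shifted together by an unknown -0.20 to +0.20: feel for them; the bar resists 6 N more at the trip, 9 N where solid. To catch: rise 0.03 to 0.1 past a notch, then down until it carries the board.
- post: Fixed steel ratchet post on the base, right of the board (y -93 mm): a forked pawl, 75 mm, stands in it and leans by its own weight on the sector. Trip: push up on the stop and wait 1 s; the pawl tips clear and the board passes all notches going down. Flat, wait 1 s: the pawl tips back (armed). A board that sticks at a notch has not tripped. Origin on the hinge axis, midway; axes as the stand's.
- marker: Bystander: black felt marker, 127 mm long, 18 mm thick, lying on the bench beyond the board. Origin at the middle of its underside, long in y.
- wood_block: Bystander: beech offcut 45 x 90 x 22 mm lying on the bench. Origin at the middle of its underside, long in y.
- black_tape: Bystander: roll of black tape, 58 mm across, 19 mm high, lying flat. Origin at the middle of its underside.

How it is judged:
By the outcome, as a careful person would: the job done as asked, in the order asked, and still so for the second after the job is handed in, with the robot touching nothing.
It also fails if it takes over 67 s, if anything falls off the work surface, if the arm or the gripper's body presses on something with over 40 N, if the wrist force passes 120 N, or if a joint passes its speed limit or range.

## Working session

There is one attempt and no reset: what is moved stays moved. The work goes in short steps, Python scripts to look and compute and a tool call to move; the robot and the scene stay as the last step left them, time stands still between calls to the robot, and variables do not carry over. Pictures are saved under pics/ and viewed, at most 10 in all, crops included, and the job is handed in when it is done.

Besides the shell and the picture viewer there is one more tool, called after ">>>" as name(argument=value, ...) on one line, values as JSON. move_arm: Moves the arm, as the interface text tells. Its arguments: {"type":"object","properties":{"plan":{"type":"array","items":{"type":"number"}},"squeeze":{"type":"number"}},"required":["plan"]}

```bash
mkdir -p pics; cat > h.py <<'E'
import numpy as np, cv2
from workcell import manip
from scipy.spatial.transform import Rotation as R
def shot(n):
    o=manip.get_obs(); c=manip.camera(n)
    if n=="wrist":
        T=np.eye(4);T[:3,:3]=R.from_quat(o["ee_rot"]).as_matrix();T[:3,3]=o["position"];c["T"]=T@c["mount"]
    else: c["T"]=np.array(c["cam_to_world"])
    return c
def W(c,p): return (c["T"]@np.r_[p,1])[:3]
E
python3 - <<'E'
from h import *
np.set_printoptions(precision=4,suppress=True)
ims=[]
for n in("scene","top"):
    c=shot(n); cv2.imwrite(f"pics/{n}0.png",c["color"][...,::-1])
    for l in("stand","board","bar","post","marker","wood_block","black_tape"):
        for d in manip.tip_of(c,l)[:2]: print(n,l,W(c,d["position"]),round(d["conf"],2))
o=manip.get_obs();print({k:o[k] for k in o})
E
```

```text
scene stand [ 0.5195 -0.1204 -0.0018] 0.96
scene stand [ 0.4968 -0.1251  0.0876] 0.44
scene board [ 0.4981 -0.1292  0.0877] 0.88
scene board [ 0.5205 -0.1222 -0.0016] 0.47
scene bar [ 0.6355 -0.0809  0.1779] 0.67
scene post [ 0.5215 -0.1185 -0.0017] 0.3
scene marker [ 0.7442 -0.0784 -0.0006] 0.82
scene wood_block [ 0.6846 -0.3361 -0.0001] 0.6
scene black_tape [ 0.6757  0.0274 -0.0021] 0.56
top stand [ 0.5179 -0.1174  0.004 ] 0.6
top stand [ 0.6829 -0.3272  0.001 ] 0.5
top board [ 0.4959 -0.1209  0.0876] 0.64
top bar [ 0.6349 -0.0802  0.1737] 0.75
top marker [ 0.742  -0.073  -0.0031] 0.91
top marker [ 0.4945 -0.1189  0.0882] 0.27
top wood_block [ 0.6824 -0.3287  0.0006] 0.61
top black_tape [0.6746 0.0265 0.0002] 0.59
{'clock': 0.8, 'joint_pos': array([-1.2986,  0.3322, -0.0647,  1.4601,  0.0216,  1.3499, -0.0885]), 'joint_velocities': array([-0.0008, -0.002 ,  0.0002, -0.0011,  0.0007, -0.0005,  0.0018]), 'tau': array([  0.0006, -62.5171,   0.0493, -39.1825,   0.0166,   0.0019,
         0.    ]), 'position': array([0.1816, 0.5981, 0.4047]), 'ee_rot': array([ 0.1469,  0.9892,  0.0001, -0.    ]), 'ft_force': array([ 0.3366,  0.6799, -0.4298]), 'torque': array([0.0105, 0.094 , 0.0677]), 'grasp_force': 0.0, 'grip_width': 1.0048859153751633}
```

View pics/scene0.png

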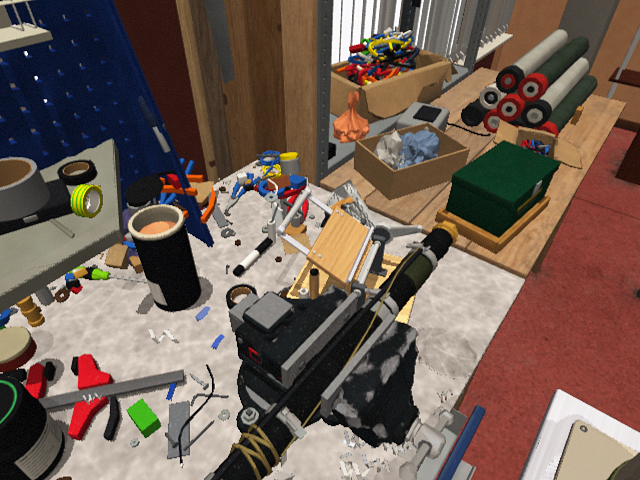

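View pics/top0.png

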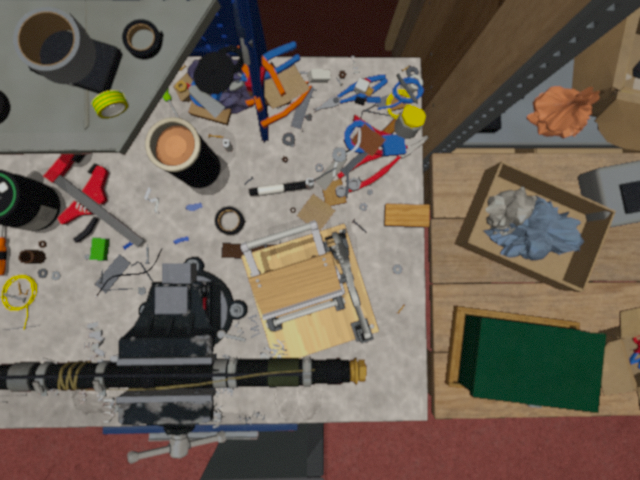

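The scene view shows the board raised at about (340,245), with the bar end on the left/back near (290,215). The marker is at (252,257), and the vise and pipe stand in front. In the top view the stand is at (310,290) and the bar at about (285,245). The tape is at (229,220), the marker at (280,187) and the block at (407,215). The networks agree with both pictures. The board is at about 0.54 rad, i.e. the middle notch, with a heading of about 0.3.

```bash
cat >> h.py <<'E'
def rel(p,h=None):
    "shift/turn in tool axes from measured pose to world TCP p, tool y heading h, tool straight down"
    o=manip.get_obs(); M=R.from_quat(o["ee_rot"]); d=M.inv().apply(np.array(p)-o["position"])
    rv=np.zeros(3)
    if h is not None:
        t=R.from_matrix(np.array([[np.sin(h),-np.cos(h),0],[np.cos(h),np.sin(h),0],[0,0,-1]]).T if 0 else np.column_stack([[-np.sin(h),np.cos(h),0],[np.cos(h),np.sin(h),0],[0,0,-1]]))
        rv=(M.inv()*t).as_rotvec()
    return np.round(np.r_[rv,d],4)
E
python3 - <<'E'
from h import *
for p in[(.25,.5,.53),(.45,.2,.56),(.62,-.08,.50),(.625,-.085,.47)]: print(rel(p,.30))
E
```

```text
[ 1.000e-04 -1.000e-04  9.760e-01 -9.390e-02 -7.390e-02 -1.253e-01]
[ 1.000e-04 -1.000e-04  9.760e-01 -3.725e-01 -3.029e-01 -1.553e-01]
[ 1.000e-04 -1.000e-04  9.760e-01 -6.165e-01 -5.214e-01 -9.530e-02]
[ 1.000e-04 -1.000e-04  9.760e-01 -6.227e-01 -5.247e-01 -6.530e-02]
```

>>> move_arm(plan=[0, 0, 0, 0, 0, -0.06, 0.05, 0, 0, 0.1, -0.02, -0.015, -0.11, 0.05, 0, 0, 0.2, -0.06, -0.05, -0.14, 0.05, 0, 0, 0.3, -0.1, -0.085, -0.15, 0.05, 0, 0, 0.4, -0.145, -0.12, -0.155, 0.05, 0, 0, 0.5, -0.19, -0.155, -0.155, 0.05, 0, 0, 0.6, -0.235, -0.19, -0.155, 0.05, 0, 0, 0.7, -0.28, -0.23, -0.155, 0.05, 0, 0, 0.8, -0.325, -0.265, -0.155, 0.05, 0, 0, 0.9, -0.3725, -0.303, -0.155, 0.05], squeeze=30)

```text
clock: 2.05
position: [0.4506, 0.1982, 0.56]
ee_rot: [0.564, 0.826, 0.001, -0.0]
ft_force: [0.1, 0.9, -1.0]
grip_width: 0.582
grasp_force: 0.0
```

```bash
python3 - <<'E'
from h import *
o=manip.get_obs();print(o["clock"],o["position"],o["ft_force"],o["joint_pos"])
for p in[(.62,-.08,.50),(.625,-.085,.46)]: print(rel(p,.30))
E
```

```text
2.05 [0.45055069 0.19820527 0.56000084] [ 0.07616907  0.90891749 -0.95305001] [-0.86182996 -0.01702162  0.35180808  1.53956938  0.00539141  1.61708397
 -0.13648761]
[ 0.0008 -0.0006  0.0733 -0.3209  0.0563  0.0599]
[ 0.0008 -0.0006  0.0733 -0.3274  0.0591  0.0999]
```

>>> move_arm(plan=[0, 0, 0.02, -0.054, 0.01, 0.01, 0.05, 0, 0, 0.04, -0.108, 0.02, 0.02, 0.05, 0, 0, 0.06, -0.162, 0.03, 0.03, 0.05, 0, 0, 0.073, -0.216, 0.04, 0.04, 0.05, 0, 0, 0.073, -0.27, 0.05, 0.05, 0.05, 0, 0, 0.073, -0.315, 0.056, 0.07, 0.05, 0, 0, 0.073, -0.327, 0.059, 0.1, 0.05, 0, 0, 0.073, -0.327, 0.059, 0.1, 0.05])

```text
clock: 3.05
position: [0.6248, -0.0832, 0.4575]
ee_rot: [0.593, 0.805, -0.001, -0.002]
ft_force: [-1.0, -0.0, -0.6]
grip_width: 0.586
grasp_force: 0.0
```

```bash
python3 - <<'E'
from h import *
np.set_printoptions(precision=4,suppress=True)
c=shot("wrist"); cv2.imwrite("pics/w1.png",c["color"][...,::-1])
c2=shot("top");c3=shot("scene")
for n,k in(("wrist",c),("top",c2),("scene",c3)):
  for l in("stand","board","bar","post"):
    for d in manip.tip_of(k,l)[:2]: print(n,l,W(k,d["position"]),round(d["conf"],2))
o=manip.get_obs();print(o["clock"],o["position"],o["ft_force"],o["joint_pos"])
E
```

```text
wrist stand [ 0.5256 -0.1156 -0.0001] 0.59
wrist board [ 0.4995 -0.1243  0.0918] 0.77
wrist board [ 0.683  -0.3321 -0.0008] 0.58
wrist bar [ 0.6333 -0.0826  0.1721] 0.63
top stand [ 0.52   -0.1157  0.0032] 0.78
top board [ 0.4948 -0.1208  0.0876] 0.75
scene stand [ 0.5191 -0.1221  0.0017] 0.74
scene board [ 0.4985 -0.1294  0.0877] 0.88
scene bar [ 0.6382 -0.0805  0.1732] 0.56
3.8 [ 0.6249 -0.0826  0.4597] [ 0.7586  0.1195 -0.5203] [-0.4171  0.3604  0.6398  1.3891 -0.2135  1.4614  0.5179]
```

View pics/w1.png

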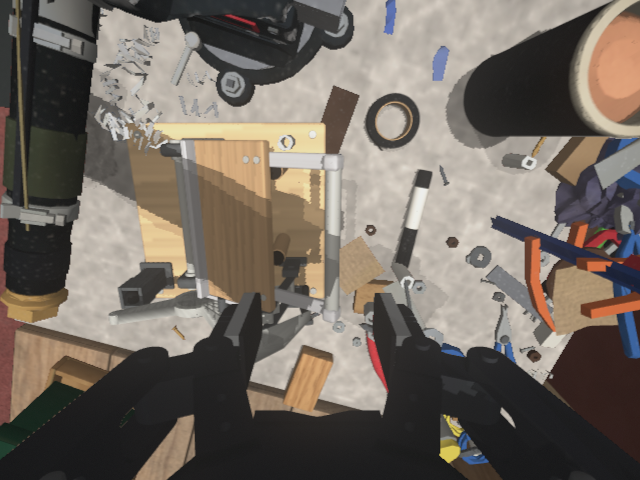

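The wrist view shows the bar running vertically from (333,160) to (335,315). That is parallel to the pads' faces, so the yaw of 0.30 is right. The bar middle is at about (334,238).

```bash
python3 - <<'E'
from h import *
np.set_printoptions(precision=4,suppress=True)
c=shot("wrist")
def ray(u,v,z):
    d=c["T"][:3,:3]@np.array([(u-c["cx"])/c["fx"],(v-c["cy"])/c["fy"],1]);o=c["T"][:3,3];return o+d*(z-o[2])/d[2]
for uv in((333,165),(334,238),(335,310)): print(ray(*uv,.174))
b=np.mean([W(c,d["position"]) for d in manip.tip_of(c,"bar")[:1]],0);print(b)
for p in((.635,-.081,.40),(.635,-.081,.174+.155)):print(rel(p,.30))
E
```

```text
[ 0.6192 -0.0263  0.174 ]
[ 0.6371 -0.0781  0.174 ]
[ 0.6571 -0.1362  0.174 ]
[ 0.633  -0.0783  0.174 ]
[-0.     -0.0001  0.0029 -0.0014  0.0101  0.0596]
[-0.     -0.0001  0.0029 -0.0014  0.0101  0.1306]
```

>>> move_arm(plan=[0, 0, -0.015, -0.001, 0.01, 0.04, 0.05, 0, 0, -0.015, -0.001, 0.01, 0.08, 0.05, 0, 0, -0.015, -0.001, 0.01, 0.11, 0.05, 0, 0, -0.015, -0.001, 0.01, 0.13, 0.05, 0, 0, -0.015, -0.001, 0.01, 0.13, 0.05, 0, 0, -0.015, -0.001, 0.01, 0.13, 0.03, 0, 0, -0.015, -0.001, 0.01, 0.13, 0.02], squeeze=25)

```text
clock: 4.78
position: [0.6351, -0.0807, 0.3311]
ee_rot: [0.586, 0.81, 0.001, 0.001]
ft_force: [-0.2, -0.3, 0.2]
grip_width: 0.23
grasp_force: 0.0
```

```bash
python3 - <<'E'
from h import *
c=shot("wrist"); cv2.imwrite("pics/w2.png",c["color"][...,::-1])
o=manip.get_obs();print(o["clock"],o["position"],o["ft_force"],o["grip_width"])
E
```

```text
4.825 [ 0.63503252 -0.08065237  0.33081055] [-0.11403553 -0.13255662 -1.10845797] 0.234359811979588
```

View pics/w2.png

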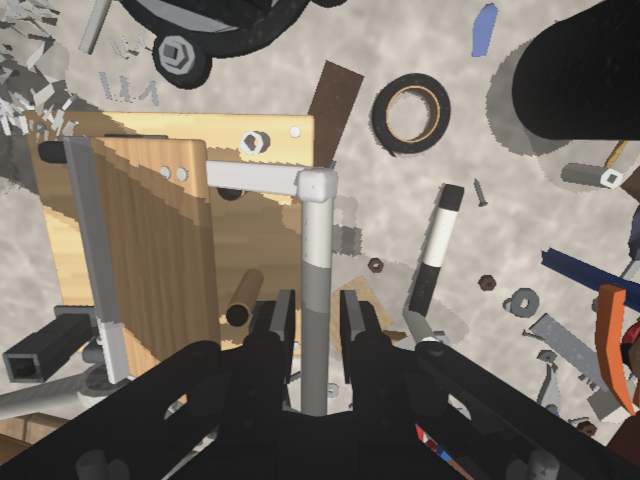

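The bar sits centred between the pads (bar at x≈315, pads 293–342), so I'll close on it.

>>> move_arm(plan=[0, 0, 0, 0, 0, 0, 0, 0, 0, 0, 0, 0, 0, 0, 0, 0, 0, 0, 0, 0, 0, 0, 0, 0, 0, 0, 0, 0], squeeze=40)

```text
clock: 5.32
position: [0.6349, -0.0807, 0.3301]
ee_rot: [0.586, 0.81, 0.0, 0.0]
ft_force: [-0.3, 0.2, 4.9]
grip_width: 0.123
grasp_force: 39.2
```

```bash
cat >> h.py <<'E'
def arc(a,bs,r=.165):
    for b in bs: print(round(b,3),"dy %.4f dz %.4f"%(r*(np.cos(b)-np.cos(a)),-r*(np.sin(b)-np.sin(a))))
E
python3 - <<'E'
from h import *
np.set_printoptions(precision=4,suppress=True)
for n in("top","scene"):
  k=shot(n)
  for l in("board","bar"):
    for d in manip.tip_of(k,l)[:1]: print(n,l,W(k,d["position"]),round(d["conf"],2))
o=manip.get_obs();print(o["clock"],o["position"],o["ft_force"],o["grip_width"],o["ee_rot"])
arc(.53,np.arange(.55,.80,.025))
E
```

```text
top board [ 0.496  -0.1186  0.0879] 0.63
scene board [ 0.4964 -0.1295  0.0889] 0.95
scene bar [ 0.6346 -0.0789  0.1697] 0.8
5.625 [ 0.6349 -0.0806  0.3299] [ 0.8132 -0.2984  5.1974] 0.120149313662608 [0.5862 0.8101 0.0002 0.0003]
0.55 dy -0.0017 dz -0.0028
0.575 dy -0.0039 dz -0.0063
0.6 dy -0.0062 dz -0.0098
0.625 dy -0.0086 dz -0.0131
0.65 dy -0.0110 dz -0.0164
0.675 dy -0.0135 dz -0.0197
0.7 dy -0.0162 dz -0.0229
0.725 dy -0.0189 dz -0.0260
0.75 dy -0.0216 dz -0.0291
0.775 dy -0.0245 dz -0.0320
```

>>> move_arm(plan=[0, 0, 0, 0, -0.0017, -0.0028, 0, 0, 0, 0, 0, -0.0039, -0.0063, 0, 0, 0, 0, 0, -0.0062, -0.0098, 0, 0, 0, 0, 0, -0.0086, -0.0131, 0, 0, 0, 0, 0, -0.011, -0.0164, 0, 0, 0, 0, 0, -0.011, -0.0164, 0])

```text
clock: 6.38
position: [0.6247, -0.0838, 0.3465]
ee_rot: [0.586, 0.81, 0.001, 0.001]
ft_force: [6.0, 0.4, 0.6]
grip_width: 0.123
grasp_force: 39.3
```

```bash
python3 - <<'E'
from h import *
np.set_printoptions(precision=4,suppress=True)
o=manip.get_obs();print(o["clock"],o["position"],o["ft_force"],o["torque"],o["grip_width"],o["ee_rot"])
arc(.65,np.arange(.67,.80,.02))
E
```

```text
6.375 [ 0.6247 -0.0838  0.3465] [6.0088 0.4102 0.5546] [ 0.0428 -1.5146 -0.2174] 0.1228080873364563 [0.5861 0.8102 0.0008 0.0008]
0.67 dy -0.0020 dz -0.0026
0.69 dy -0.0041 dz -0.0052
0.71 dy -0.0062 dz -0.0077
0.73 dy -0.0084 dz -0.0102
0.75 dy -0.0106 dz -0.0126
0.77 dy -0.0129 dz -0.0150
0.79 dy -0.0152 dz -0.0174
```

>>> move_arm(plan=[0, 0, 0, 0, -0.0005, -0.0026, 0, 0, 0, 0, 0, -0.0025, -0.0052, 0, 0, 0, 0, 0, -0.0045, -0.0077, 0, 0, 0, 0, 0, -0.0067, -0.0102, 0, 0, 0, 0, 0, -0.0088, -0.0126, 0, 0, 0, 0, 0, -0.0088, -0.0126, 0])

```text
clock: 7.12
position: [0.6158, -0.0866, 0.359]
ee_rot: [0.586, 0.81, 0.0, -0.0]
ft_force: [4.7, 1.0, 0.7]
grip_width: 0.123
grasp_force: 39.2
```

```bash
cat >> h.py <<'E'
def st(r=None):
    o=manip.get_obs(); q=o["ee_rot"];M=R.from_quat(q).as_matrix(); f=o["ft_force"]
    np.set_printoptions(precision=4,suppress=True)
    print(round(o["clock"],2),o["position"],"f out/up %.1f %.1f"%(f@M[:,1],f[2]),"grip",round(o["grip_width"],3))
    h=np.array([np.cos(.32),np.sin(.32)]); p=o["position"]
    print("s %.4f z %.4f"%(p[:2]@h,p[2]))
E
python3 - <<'E'
from h import *
st();arc(.75,np.arange(.765,.87,.015))
E
```

```text
7.12 [ 0.6158 -0.0866  0.359 ] f out/up 4.8 0.7 grip 0.123
s 0.5573 z 0.3590
0.765 dy -0.0017 dz -0.0018
0.78 dy -0.0034 dz -0.0036
0.795 dy -0.0052 dz -0.0053
0.81 dy -0.0070 dz -0.0070
0.825 dy -0.0088 dz -0.0087
0.84 dy -0.0106 dz -0.0104
0.855 dy -0.0125 dz -0.0120
```

>>> move_arm(plan=[0, 0, 0, 0, -0.0012, -0.0022, 0, 0, 0, 0, 0, -0.0032, -0.0044, 0, 0, 0, 0, 0, -0.0052, -0.0066, 0, 0, 0, 0, 0, -0.0072, -0.0087, 0, 0, 0, 0, 0, -0.0092, -0.0108, 0, 0, 0, 0, 0, -0.0092, -0.0108, 0])

```text
clock: 7.88
position: [0.6069, -0.0895, 0.3694]
ee_rot: [0.586, 0.81, -0.0, -0.001]
ft_force: [1.1, 2.4, -2.5]
grip_width: 0.124
grasp_force: 39.1
```

```bash
cat >> h.py <<'E'
H0=(.5773-.165*np.cos(.495),.3299-.165*np.sin(.495))
def ang():
    o=manip.get_obs(); h=np.array([np.cos(.32),np.sin(.32)]); p=o["position"];f=o["ft_force"]
    s,z=p[:2]@h-H0[0],p[2]-H0[1]; t=np.arctan2(z,s); fo=f[:2]@h
    print("t %.2f ang %.3f r %.4f lift %.1f radial %.1f"%(o["clock"],t,np.hypot(s,z),fo*np.sin(t)-f[2]*np.cos(t),fo*np.cos(t)+f[2]*np.sin(t)),f)
    return t
E
python3 - <<'E'
from h import *
t=ang();arc(t,np.arange(t+.015,t+.1,.015))
E
```

```text
t 7.88 ang 0.794 r 0.1652 lift 3.0 radial -0.5 [ 1.05075281  2.37916381 -2.48170908]
0.809 dy -0.0018 dz -0.0017
0.824 dy -0.0036 dz -0.0034
0.839 dy -0.0054 dz -0.0051
0.854 dy -0.0073 dz -0.0067
0.869 dy -0.0091 dz -0.0083
0.884 dy -0.0110 dz -0.0099
```

>>> move_arm(plan=[0, 0, 0, 0, -0.0018, -0.0017, 0, 0, 0, 0, 0, -0.0036, -0.0034, 0, 0, 0, 0, 0, -0.0036, -0.0034, 0])

```text
clock: 8.25
position: [0.6035, -0.0906, 0.3728]
ee_rot: [0.586, 0.81, -0.0, -0.0]
ft_force: [-1.4, 3.3, -3.6]
grip_width: 0.12
grasp_force: 39.1
```

```bash
python3 - <<'E'
from h import *
t=ang();arc(t,np.arange(t+.015,t+.07,.015))
E
```

```text
t 8.25 ang 0.824 r 0.1653 lift 2.2 radial -2.8 [-1.37577052  3.29988219 -3.55631858]
0.839 dy -0.0018 dz -0.0017
0.854 dy -0.0037 dz -0.0033
0.869 dy -0.0056 dz -0.0049
0.884 dy -0.0075 dz -0.0065
```

>>> move_arm(plan=[0, 0, 0, 0, -0.002, -0.0017, 0, 0, 0, 0, 0, -0.0042, -0.0033, 0, 0, 0, 0, 0, -0.0042, -0.0033, 0])

```text
clock: 8.62
position: [0.5997, -0.0918, 0.3765]
ee_rot: [0.586, 0.81, 0.0, -0.0]
ft_force: [-1.4, 5.0, -1.3]
grip_width: 0.12
grasp_force: 39.2
```

```bash
python3 - <<'E'
from h import *
t=ang();arc(t,np.arange(t+.015,t+.07,.015))
E
```

```text
t 8.62 ang 0.857 r 0.1653 lift 1.0 radial -0.9 [-1.43844994  4.97082136 -1.3320541 ]
0.872 dy -0.0019 dz -0.0016
0.887 dy -0.0038 dz -0.0032
0.902 dy -0.0057 dz -0.0047
0.917 dy -0.0077 dz -0.0063
```

>>> move_arm(plan=[0, 0, 0, 0.0007, -0.0019, -0.0016, 0, 0, 0, 0, 0.0012, -0.0038, -0.0032, 0, 0, 0, 0, 0.0012, -0.0038, -0.0032, 0])

```text
clock: 9.0
position: [0.5957, -0.0928, 0.3797]
ee_rot: [0.587, 0.81, -0.0, 0.0]
ft_force: [1.5, -0.4, -3.3]
grip_width: 0.119
grasp_force: 39.2
```

```bash
python3 - <<'E'
from h import *
t=ang();arc(t,np.arange(t+.015,t+.07,.015))
E
```

```text
t 9.00 ang 0.889 r 0.1652 lift 3.1 radial -1.8 [ 1.45548552 -0.41725543 -3.34771154]
0.904 dy -0.0019 dz -0.0015
0.919 dy -0.0039 dz -0.0031
0.934 dy -0.0059 dz -0.0046
0.949 dy -0.0079 dz -0.0060
```

>>> move_arm(plan=[0, 0, 0, 0.0001, -0.0019, -0.0015, 0, 0, 0, 0, 0.0003, -0.004, -0.0031, 0, 0, 0, 0, 0.0003, -0.004, -0.0031, 0])

```text
clock: 9.38
position: [0.5919, -0.0938, 0.3829]
ee_rot: [0.587, 0.81, -0.0, 0.001]
ft_force: [2.7, -4.5, -1.7]
grip_width: 0.121
grasp_force: 39.2
```

```bash
python3 - <<'E'
from h import *
t=ang();arc(t,np.arange(t+.015,t+.07,.015))
E
```

```text
t 9.38 ang 0.919 r 0.1653 lift 2.0 radial -0.6 [ 2.74866455 -4.47577991 -1.69646954]
0.934 dy -0.0020 dz -0.0015
0.949 dy -0.0040 dz -0.0029
0.964 dy -0.0060 dz -0.0044
0.979 dy -0.0080 dz -0.0058
```

>>> move_arm(plan=[0, 0, 0, -0.0003, -0.002, -0.0015, 0, 0, 0, 0, -0.0005, -0.004, -0.0029, 0, 0, 0, 0, -0.0005, -0.004, -0.0029, 0])

```text
clock: 9.75
position: [0.5883, -0.095, 0.3858]
ee_rot: [0.586, 0.81, 0.0, 0.0]
ft_force: [3.8, -2.8, 0.2]
grip_width: 0.123
grasp_force: 39.3
```

```bash
python3 - <<'E'
from h import *
t=ang();arc(t,np.arange(t+.015,t+.07,.015))
E
```

```text
t 9.75 ang 0.948 r 0.1653 lift 2.1 radial 1.8 [ 3.80831292 -2.77618728  0.2236113 ]
0.963 dy -0.0020 dz -0.0014
0.978 dy -0.0041 dz -0.0028
0.993 dy -0.0061 dz -0.0042
1.008 dy -0.0082 dz -0.0055
```

>>> move_arm(plan=[0, 0, 0, -0.0002, -0.0019, -0.0015, 0, 0, 0, 0, -0.0003, -0.0038, -0.003, 0, 0, 0, 0, -0.0003, -0.0038, -0.003, 0])

```text
clock: 10.12
position: [0.5849, -0.0961, 0.3885]
ee_rot: [0.586, 0.81, 0.0, 0.0]
ft_force: [5.2, -1.3, -1.9]
grip_width: 0.119
grasp_force: 39.2
```

```bash
python3 - <<'E'
from h import *
t=ang();arc(t,np.arange(t+.015,t+.07,.015))
E
```

```text
t 10.12 ang 0.975 r 0.1655 lift 4.8 radial 1.0 [ 5.2497857  -1.31011203 -1.88504585]
0.99 dy -0.0021 dz -0.0014
1.005 dy -0.0041 dz -0.0027
1.02 dy -0.0062 dz -0.0040
1.035 dy -0.0084 dz -0.0053
```

>>> move_arm(plan=[0, 0, 0, 0, -0.0014, -0.0009, 0, 0, 0, 0, 0, -0.0028, -0.0018, 0, 0, 0, 0, 0, -0.0028, -0.0018, 0])

```text
clock: 10.5
position: [0.5824, -0.0968, 0.3902]
ee_rot: [0.586, 0.81, 0.0, 0.0]
ft_force: [7.0, -1.9, -3.3]
grip_width: 0.122
grasp_force: 39.2
```

```bash
python3 - <<'E'
from h import *
t=ang();arc(t,np.arange(t+.01,t+.05,.01))
E
```

```text
t 10.50 ang 0.994 r 0.1655 lift 6.8 radial 0.6 [ 6.96148454 -1.8718888  -3.25714159]
1.004 dy -0.0014 dz -0.0009
1.014 dy -0.0028 dz -0.0018
1.024 dy -0.0042 dz -0.0026
1.034 dy -0.0056 dz -0.0035
1.044 dy -0.0070 dz -0.0043
```

>>> move_arm(plan=[0, 0, 0, 0, -0.0014, -0.0009, 0, 0, 0, 0, 0, -0.0028, -0.0018, 0, 0, 0, 0, 0, -0.0038, -0.0024, 0, 0, 0, 0, 0, -0.0038, -0.0024, 0])

```text
clock: 11.0
position: [0.579, -0.0979, 0.3925]
ee_rot: [0.586, 0.81, 0.0, 0.001]
ft_force: [8.7, -2.3, -4.0]
grip_width: 0.125
grasp_force: 39.1
```

```bash
python3 - <<'E'
from h import *
t=ang();arc(t,np.arange(t+.01,t+.05,.01))
E
```

```text
t 11.00 ang 1.020 r 0.1655 lift 8.5 radial 0.5 [ 8.65983104 -2.3486491  -4.01092379]
1.03 dy -0.0014 dz -0.0009
1.04 dy -0.0028 dz -0.0017
1.05 dy -0.0043 dz -0.0025
1.06 dy -0.0057 dz -0.0033
1.07 dy -0.0071 dz -0.0041
```

>>> move_arm(plan=[0, 0, 0, 0, -0.001, -0.0006, 0, 0, 0, 0, 0, -0.002, -0.0012, 0, 0, 0, 0, 0, -0.002, -0.0012, 0, 0, 0, 0, 0, -0.002, -0.0012, 0, 0, 0, 0, 0, -0.002, -0.0012, 0, 0, 0, 0, 0, -0.002, -0.0012, 0, 0, 0, 0, 0, -0.002, -0.0012, 0, 0, 0, 0, 0, -0.002, -0.0012, 0, 0, 0, 0, 0, -0.002, -0.0012, 0, 0, 0, 0, 0, -0.002, -0.0012, 0, 0, 0, 0, 0, -0.002, -0.0012, 0])

```text
clock: 12.38
position: [0.5772, -0.0984, 0.3937]
ee_rot: [0.586, 0.81, 0.001, 0.001]
ft_force: [10.7, -0.8, -3.8]
grip_width: 0.122
grasp_force: 39.2
```

```bash
python3 - <<'E'
from h import *
t=ang()
c=shot("wrist"); d=shot("top"); e=shot("scene")
cv2.imwrite("pics/w3.png",np.hstack([cv2.resize(d["color"][220:360,220:400],(432,336)),cv2.resize(e["color"][170:310,260:440],(360,336),interpolation=2)])[...,::-1])
arc(t,np.arange(t-.03,t-.35,-.03))
E
```

```text
t 12.38 ang 1.033 r 0.1656 lift 10.4 radial 1.8 [10.66838932 -0.81826756 -3.84399057]
1.003 dy 0.0042 dz 0.0026
0.973 dy 0.0083 dz 0.0053
0.943 dy 0.0124 dz 0.0082
0.913 dy 0.0164 dz 0.0111
0.883 dy 0.0202 dz 0.0142
0.853 dy 0.0240 dz 0.0174
0.823 dy 0.0277 dz 0.0207
0.793 dy 0.0313 dz 0.0242
0.763 dy 0.0347 dz 0.0277
0.733 dy 0.0381 dz 0.0313
0.703 dy 0.0414 dz 0.0350
```

View pics/w3.png

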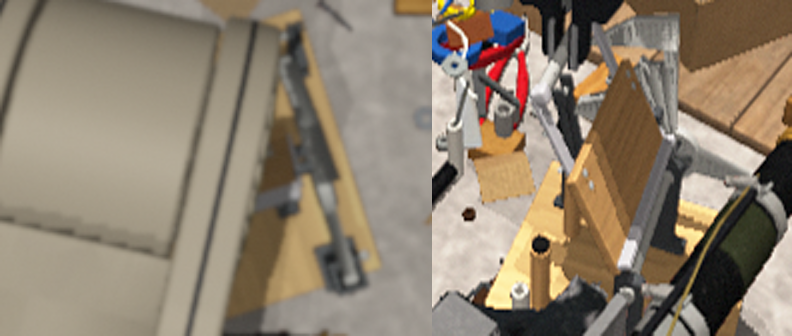

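In the crops the board stands steeply in the grip, and the pawl at (315,130) is hard to judge. The force says about +8 N on the stop, so I'll lower carefully and feel at the top notch.

>>> move_arm(plan=[0, 0, 0, 0, 0.0042, 0.0026, 0, 0, 0, 0, 0, 0.0083, 0.0053, 0, 0, 0, 0, 0, 0.0124, 0.0082, 0, 0, 0, 0, 0, 0.0164, 0.0111, 0, 0, 0, 0, 0, 0.0202, 0.0142, 0, 0, 0, 0, 0, 0.024, 0.0174, 0, 0, 0, 0, 0, 0.0277, 0.0207, 0, 0, 0, 0, 0, 0.0313, 0.0242, 0, 0, 0, 0, 0, 0.033, 0.026, 0, 0, 0, 0, 0, 0.033, 0.026, 0])

```text
clock: 13.78
position: [0.6084, -0.0887, 0.3676]
ee_rot: [0.586, 0.81, 0.0, 0.0]
ft_force: [6.6, -2.9, 3.6]
grip_width: 0.121
grasp_force: 41.1
```

```bash
python3 - <<'E'
from h import *
t=ang();arc(t,np.arange(t-.01,t-.12,-.01))
E
```

```text
t 13.78 ang 0.780 r 0.1652 lift 1.2 radial 6.4 [ 6.61907649 -2.91827066  3.64885828]
0.77 dy 0.0012 dz 0.0012
0.76 dy 0.0023 dz 0.0024
0.75 dy 0.0034 dz 0.0036
0.74 dy 0.0045 dz 0.0048
0.73 dy 0.0057 dz 0.0060
0.72 dy 0.0067 dz 0.0072
0.71 dy 0.0078 dz 0.0085
0.7 dy 0.0089 dz 0.0097
0.69 dy 0.0099 dz 0.0110
0.68 dy 0.0110 dz 0.0123
0.67 dy 0.0120 dz 0.0136
```

>>> move_arm(plan=[0, 0, 0, 0.0, 0.0022, 0.0012, 0, 0, 0, 0, 0, 0.0034, 0.0024, 0, 0, 0, 0, 0, 0.0045, 0.0036, 0, 0, 0, 0, 0, 0.0056, 0.0048, 0, 0, 0, 0, 0, 0.0067, 0.006, 0, 0, 0, 0, 0, 0.0078, 0.0072, 0, 0, 0, 0, 0, 0.0088, 0.0085, 0])

```text
clock: 14.65
position: [0.6163, -0.0863, 0.3589]
ee_rot: [0.586, 0.81, -0.0, -0.0]
ft_force: [3.3, -2.6, 2.3]
grip_width: 0.118
grasp_force: 41.3
```

```bash
python3 - <<'E'
from h import *
t=ang();arc(t,np.arange(t-.01,t-.12,-.01))
E
```

```text
t 14.65 ang 0.706 r 0.1654 lift -0.2 radial 3.3 [ 3.34806187 -2.57023758  2.26307472]
0.696 dy 0.0011 dz 0.0013
0.686 dy 0.0021 dz 0.0025
0.676 dy 0.0032 dz 0.0038
0.666 dy 0.0042 dz 0.0051
0.656 dy 0.0052 dz 0.0064
0.646 dy 0.0062 dz 0.0077
0.636 dy 0.0072 dz 0.0090
0.626 dy 0.0082 dz 0.0104
0.616 dy 0.0091 dz 0.0117
0.606 dy 0.0101 dz 0.0131
0.596 dy 0.0110 dz 0.0144
```

>>> move_arm(plan=[0, 0, 0, 0, 0.0011, 0.0013, 0, 0, 0, 0, 0, 0.0016, 0.0019, 0, 0, 0, 0, 0, 0.0016, 0.0019, 0])

```text
clock: 15.02
position: [0.6178, -0.0858, 0.357]
ee_rot: [0.586, 0.81, -0.0, -0.0]
ft_force: [4.5, -4.6, 3.0]
grip_width: 0.124
grasp_force: 41.3
```

```bash
python3 - <<'E'
from h import *
t=ang();arc(t,np.arange(t-.01,t-.12,-.01))
E
```

```text
t 15.03 ang 0.692 r 0.1654 lift -0.5 radial 4.1 [ 4.49916786 -4.59079008  3.04465423]
0.682 dy 0.0010 dz 0.0013
0.672 dy 0.0021 dz 0.0026
0.662 dy 0.0031 dz 0.0039
0.652 dy 0.0041 dz 0.0052
0.642 dy 0.0051 dz 0.0065
0.632 dy 0.0061 dz 0.0078
0.622 dy 0.0070 dz 0.0091
0.612 dy 0.0080 dz 0.0105
0.602 dy 0.0089 dz 0.0118
0.592 dy 0.0099 dz 0.0132
0.582 dy 0.0108 dz 0.0146
```

>>> move_arm(plan=[0, 0, 0, -0.0004, 0.0013, 0.0013, 0, 0, 0, 0, -0.0008, 0.0026, 0.0026, 0, 0, 0, 0, -0.0008, 0.0026, 0.0026, 0])

```text
clock: 15.4
position: [0.6203, -0.0852, 0.354]
ee_rot: [0.586, 0.81, -0.0, -0.001]
ft_force: [0.8, -1.7, -1.0]
grip_width: 0.121
grasp_force: 41.2
```

```bash
python3 - <<'E'
from h import *
t=ang();arc(t,np.arange(t-.02,t-.2,-.02))
E
```

```text
t 15.40 ang 0.668 r 0.1655 lift 0.9 radial -0.5 [ 0.78808431 -1.69851104 -1.02807866]
0.648 dy 0.0020 dz 0.0026
0.628 dy 0.0040 dz 0.0053
0.608 dy 0.0059 dz 0.0080
0.588 dy 0.0078 dz 0.0107
0.568 dy 0.0096 dz 0.0134
0.548 dy 0.0113 dz 0.0162
0.528 dy 0.0130 dz 0.0191
0.508 dy 0.0146 dz 0.0219
0.488 dy 0.0162 dz 0.0248
```

>>> move_arm(plan=[0, 0, 0, 0, 0.002, 0.0026, 0, 0, 0, 0, 0, 0.004, 0.0053, 0, 0, 0, 0, 0, 0.0059, 0.008, 0, 0, 0, 0, 0, 0.0078, 0.0107, 0, 0, 0, 0, 0, 0.0096, 0.0134, 0, 0, 0, 0, 0, 0.0113, 0.0162, 0, 0, 0, 0, 0, 0.013, 0.0191, 0, 0, 0, 0, 0, 0.0146, 0.0219, 0, 0, 0, 0, 0, 0.0158, 0.0239, 0, 0, 0, 0, 0, 0.0158, 0.0239, 0])

```text
clock: 16.65
position: [0.6357, -0.0804, 0.3308]
ee_rot: [0.586, 0.81, 0.0, 0.0]
ft_force: [-0.4, -1.9, -1.4]
grip_width: 0.123
grasp_force: 40.2
```

```bash
python3 - <<'E'
from h import *
t=ang();arc(t,np.arange(t-.01,t-.1,-.01))
E
```

```text
t 16.65 ang 0.497 r 0.1662 lift 0.7 radial -1.5 [-0.40530567 -1.8551679  -1.37808472]
0.487 dy 0.0008 dz 0.0015
0.477 dy 0.0015 dz 0.0029
0.467 dy 0.0023 dz 0.0044
0.457 dy 0.0030 dz 0.0059
0.447 dy 0.0038 dz 0.0073
0.437 dy 0.0045 dz 0.0088
0.427 dy 0.0052 dz 0.0103
0.417 dy 0.0058 dz 0.0118
0.407 dy 0.0065 dz 0.0134
0.397 dy 0.0071 dz 0.0149
```

>>> move_arm(plan=[0, 0, 0, 0, 0.0008, 0.0015, 0, 0, 0, 0, 0, 0.0012, 0.0029, 0, 0, 0, 0, 0, 0.0012, 0.0029, 0])

```text
clock: 17.02
position: [0.6369, -0.0799, 0.3281]
ee_rot: [0.586, 0.81, 0.0, 0.0]
ft_force: [1.2, -0.8, -0.4]
grip_width: 0.125
grasp_force: 40.5
```

```bash
python3 - <<'E'
from h import *
t=ang();arc(t,np.arange(t-.02,t-.25,-.02))
E
```

```text
t 17.02 ang 0.479 r 0.1660 lift 0.8 radial 0.6 [ 1.24110947 -0.81231868 -0.39537417]
0.459 dy 0.0015 dz 0.0029
0.439 dy 0.0029 dz 0.0059
0.419 dy 0.0043 dz 0.0089
0.399 dy 0.0056 dz 0.0119
0.379 dy 0.0069 dz 0.0150
0.359 dy 0.0081 dz 0.0181
0.339 dy 0.0092 dz 0.0212
0.319 dy 0.0102 dz 0.0243
0.299 dy 0.0113 dz 0.0274
0.279 dy 0.0122 dz 0.0306
0.259 dy 0.0131 dz 0.0338
0.239 dy 0.0139 dz 0.0370
```

>>> move_arm(plan=[0, 0, 0, 0, 0.0015, 0.0029, 0, 0, 0, 0, 0, 0.0029, 0.0059, 0, 0, 0, 0, 0, 0.0043, 0.0089, 0, 0, 0, 0, 0, 0.0056, 0.0119, 0, 0, 0, 0, 0, 0.0069, 0.015, 0, 0, 0, 0, 0, 0.0081, 0.0181, 0, 0, 0, 0, 0, 0.0092, 0.0212, 0, 0, 0, 0, 0, 0.0102, 0.0243, 0, 0, 0, 0, 0, 0.0113, 0.0274, 0, 0, 0, 0, 0, 0.0113, 0.0274, 0])

```text
clock: 18.27
position: [0.6478, -0.0765, 0.3004]
ee_rot: [0.586, 0.81, 0.0, 0.0]
ft_force: [6.4, -2.3, -1.3]
grip_width: 0.122
grasp_force: 41.5
```

```bash
python3 - <<'E'
from h import *
t=ang();print(manip.get_obs()["position"]);arc(t,np.arange(t-.02,t-.3,-.02))
E
```

```text
t 18.27 ang 0.299 r 0.1661 lift 2.8 radial 4.8 [ 6.42246438 -2.30989515 -1.28441634]
[ 0.64776188 -0.07645465  0.3003846 ]
0.279 dy 0.0009 dz 0.0032
0.259 dy 0.0018 dz 0.0063
0.239 dy 0.0026 dz 0.0095
0.219 dy 0.0034 dz 0.0128
0.199 dy 0.0041 dz 0.0160
0.179 dy 0.0047 dz 0.0192
0.159 dy 0.0052 dz 0.0225
0.139 dy 0.0057 dz 0.0257
0.119 dy 0.0061 dz 0.0290
0.099 dy 0.0065 dz 0.0323
0.079 dy 0.0068 dz 0.0356
0.059 dy 0.0070 dz 0.0389
0.039 dy 0.0072 dz 0.0422
0.019 dy 0.0073 dz 0.0455
```

>>> move_arm(plan=[0, 0, 0, 0, 0.0012, 0.0016, 0, 0, 0, 0, 0, 0.0019, 0.0032, 0, 0, 0, 0, 0, 0.0024, 0.0048, 0, 0, 0, 0, 0, 0.0028, 0.0063, 0, 0, 0, 0, 0, 0.0028, 0.0063, 0])

```text
clock: 18.9
position: [0.6499, -0.0759, 0.294]
ee_rot: [0.586, 0.81, -0.0, -0.0]
ft_force: [1.5, -4.3, -0.9]
grip_width: 0.12
grasp_force: 41.4
```

```bash
python3 - <<'E'
from h import *
t=ang();arc(t,np.arange(t-.02,t-.25,-.02))
E
```

```text
t 18.90 ang 0.258 r 0.1664 lift 0.8 radial -0.1 [ 1.50728887 -4.27926269 -0.85195685]
0.238 dy 0.0008 dz 0.0032
0.218 dy 0.0016 dz 0.0064
0.198 dy 0.0022 dz 0.0096
0.178 dy 0.0029 dz 0.0129
0.158 dy 0.0034 dz 0.0161
0.138 dy 0.0039 dz 0.0194
0.118 dy 0.0043 dz 0.0227
0.098 dy 0.0047 dz 0.0260
0.078 dy 0.0050 dz 0.0292
0.058 dy 0.0052 dz 0.0325
0.038 dy 0.0053 dz 0.0358
0.018 dy 0.0054 dz 0.0391
```

>>> move_arm(plan=[0, 0, 0, -0.0003, 0.0004, 0.0016, 0, 0, 0, 0, -0.0005, 0.0008, 0.0032, 0, 0, 0, 0, -0.0005, 0.0012, 0.0048, 0, 0, 0, 0, -0.0005, 0.0012, 0.0048, 0])

```text
clock: 19.4
position: [0.6512, -0.0755, 0.2891]
ee_rot: [0.586, 0.81, -0.0, -0.0]
ft_force: [-2.1, -2.4, -1.0]
grip_width: 0.12
grasp_force: 41.1
```

```bash
python3 - <<'E'
from h import *
t=ang();arc(t,np.arange(t-.02,t-.25,-.02))
E
```

```text
t 19.40 ang 0.228 r 0.1666 lift 0.4 radial -2.9 [-2.10237922 -2.40252568 -1.01028093]
0.208 dy 0.0007 dz 0.0032
0.188 dy 0.0014 dz 0.0065
0.168 dy 0.0019 dz 0.0097
0.148 dy 0.0025 dz 0.0130
0.128 dy 0.0029 dz 0.0162
0.108 dy 0.0033 dz 0.0195
0.088 dy 0.0036 dz 0.0228
0.068 dy 0.0039 dz 0.0261
0.048 dy 0.0041 dz 0.0294
0.028 dy 0.0042 dz 0.0327
0.008 dy 0.0043 dz 0.0360
-0.012 dy 0.0042 dz 0.0393
```

>>> move_arm(plan=[0, 0, 0, 0, 0.0003, 0.0032, 0, 0, 0, 0, 0, 0.0009, 0.0065, 0, 0, 0, 0, 0, 0.0014, 0.0097, 0, 0, 0, 0, 0, 0.002, 0.013, 0, 0, 0, 0, 0, 0.0024, 0.0162, 0, 0, 0, 0, 0, 0.0028, 0.0195, 0, 0, 0, 0, 0, 0.0031, 0.0228, 0, 0, 0, 0, 0, 0.0034, 0.0261, 0, 0, 0, 0, 0, 0.0036, 0.0294, 0, 0, 0, 0, 0, 0.0036, 0.0294, 0])

```text
clock: 20.65
position: [0.6552, -0.0743, 0.2599]
ee_rot: [0.586, 0.81, 0.0, 0.0]
ft_force: [4.8, 2.8, 0.9]
grip_width: 0.122
grasp_force: 41.7
```

```bash
python3 - <<'E'
from h import *
t=ang();arc(t,np.arange(t-.01,t-.08,-.01))
E
```

```text
t 20.65 ang 0.050 r 0.1666 lift -0.6 radial 5.4 [4.76429969 2.75555942 0.9106971 ]
0.04 dy 0.0001 dz 0.0016
0.03 dy 0.0001 dz 0.0033
0.02 dy 0.0002 dz 0.0049
0.01 dy 0.0002 dz 0.0066
0.0 dy 0.0002 dz 0.0082
-0.01 dy 0.0002 dz 0.0099
-0.02 dy 0.0002 dz 0.0115
-0.03 dy 0.0001 dz 0.0132
```

>>> move_arm(plan=[0, 0, 0, 0, 0.0005, 0.0016, 0, 0, 0, 0, 0, 0.001, 0.0033, 0, 0, 0, 0, 0, 0.0012, 0.0049, 0, 0, 0, 0, 0, 0.0012, 0.006, 0, 0, 0, 0, 0, 0.0012, 0.006, 0])

```text
clock: 21.28
position: [0.6558, -0.0742, 0.2538]
ee_rot: [0.586, 0.81, -0.0, -0.0]
ft_force: [0.7, 1.3, -0.9]
grip_width: 0.123
grasp_force: 41.9
```

```bash
python3 - <<'E'
from h import *
t=ang();print(manip.get_obs()["position"])
E
```

```text
t 21.27 ang 0.014 r 0.1670 lift 0.9 radial 1.1 [ 0.7292744   1.3308171  -0.91309887]
[ 0.65576388 -0.07421191  0.25378969]
```

>>> move_arm(plan=[0, 0, 0, 0, 0, 0.0012, 0, 0, 0, 0, 0, 0, 0.0024, 0, 0, 0, 0, 0, 0, 0.0024, 0])

```text
clock: 21.65
position: [0.6558, -0.0742, 0.2514]
ee_rot: [0.586, 0.81, -0.0, -0.0]
ft_force: [-1.0, 1.6, -1.3]
grip_width: 0.121
grasp_force: 41.9
```

```bash
python3 - <<'E'
from h import *
t=ang();print(manip.get_obs()["position"])
E
```

```text
t 21.65 ang -0.001 r 0.1670 lift 1.3 radial -0.4 [-0.98700477  1.63867575 -1.28031508]
[ 0.65577284 -0.07418747  0.2514348 ]
```

>>> move_arm(plan=[0, 0, 0, 0, 0, 0.0012, 0, 0, 0, 0, 0, 0, 0.0024, 0, 0, 0, 0, 0, 0, 0.0024, 0])

```text
clock: 22.02
position: [0.6558, -0.0742, 0.249]
ee_rot: [0.586, 0.81, -0.0, -0.0]
ft_force: [-2.2, 1.9, -0.8]
grip_width: 0.114
grasp_force: 41.9
```

```bash
python3 - <<'E'
from h import *
t=ang();print(manip.get_obs()["position"])
E
```

```text
t 22.02 ang -0.015 r 0.1671 lift 0.8 radial -1.4 [-2.15668666  1.9467736  -0.80870511]
[ 0.6557948  -0.07421586  0.24904498]
```

>>> move_arm(plan=[0, 0, 0, 0, 0, 0.0012, 0, 0, 0, 0, 0, 0, 0.0024, 0, 0, 0, 0, 0, 0, 0.0024, 0])

```text
clock: 22.4
position: [0.6558, -0.0744, 0.2488]
ee_rot: [0.586, 0.81, 0.001, -0.0]
ft_force: [-11.1, 4.2, 18.2]
grip_width: 0.122
grasp_force: 43.6
```

```bash
python3 - <<'E'
from h import *
t=ang();print(manip.get_obs()["position"])
E
```

```text
t 22.40 ang -0.016 r 0.1671 lift -18.0 radial -9.5 [-11.06419782   4.22965457  18.17952131]
[ 0.6558392  -0.07435921  0.24882932]
```

>>> move_arm(plan=[0, 0, 0, 0, -0.001, -0.0015, 0, 0, 0, 0, 0, -0.001, -0.0018, 0, 0, 0, 0, 0, -0.001, -0.0018, 0, 0, 0, 0, 0, -0.001, -0.0018, 0, 0, 0, 0, 0, -0.001, -0.0018, 0, 0, 0, 0, 0, -0.001, -0.0018, 0, 0, 0, 0, 0, -0.001, -0.0018, 0, 0, 0, 0, 0, -0.001, -0.0018, 0, 0, 0, 0, 0, -0.001, -0.0018, 0, 0, 0, 0, 0, -0.001, -0.0018, 0, 0, 0, 0, 0, -0.001, -0.0018, 0, 0, 0, 0, 0, -0.001, -0.0018, 0])

```text
clock: 23.9
position: [0.6555, -0.0743, 0.249]
ee_rot: [0.586, 0.81, 0.001, 0.001]
ft_force: [3.8, 4.2, 2.4]
grip_width: 0.124
grasp_force: 42.0
```

```bash
echo 'H0=(.4341,.2490)' >> h.py; python3 - <<'E'
from h import *
t=ang();print(manip.get_obs()["position"])
c=shot("wrist"); d=shot("scene")
cv2.imwrite("pics/w4.png",np.hstack([c["color"],cv2.resize(d["color"][170:310,260:340],(160,480))])[...,::-1])
arc(t,np.arange(.03,.37,.03))
E
```

```text
t 23.90 ang 0.000 r 0.1647 lift -2.4 radial 4.9 [3.82517376 4.16863217 2.44299119]
[ 0.65545914 -0.07427541  0.2490023 ]
0.03 dy -0.0001 dz -0.0049
0.06 dy -0.0003 dz -0.0099
0.09 dy -0.0007 dz -0.0148
0.12 dy -0.0012 dz -0.0198
0.15 dy -0.0019 dz -0.0247
0.18 dy -0.0027 dz -0.0295
0.21 dy -0.0036 dz -0.0344
0.24 dy -0.0047 dz -0.0392
0.27 dy -0.0060 dz -0.0440
0.3 dy -0.0074 dz -0.0488
0.33 dy -0.0089 dz -0.0535
0.36 dy -0.0106 dz -0.0581
```

View pics/w4.png

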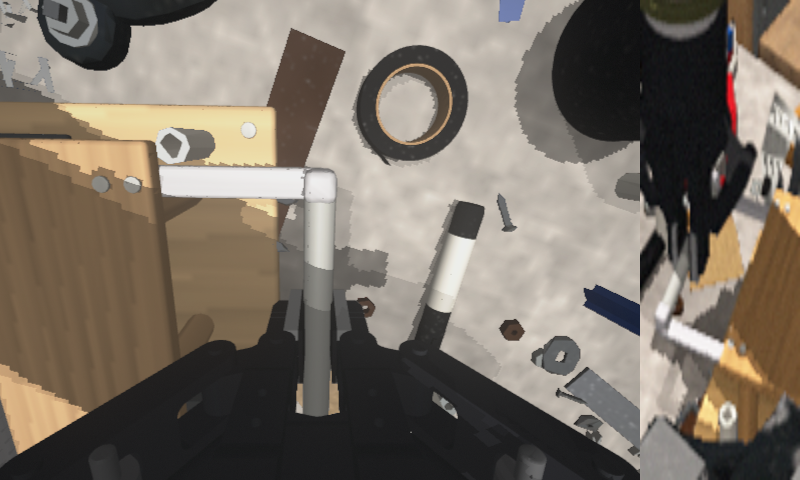

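The wrist view shows the board flat over the base (wood at left, bar in the pads at (318,290)), with the tape and marker where they were. The wait for arming is done, so I'll raise it to about 0.345.

>>> move_arm(plan=[0, 0, 0, 0, 0.0003, -0.0049, 0, 0, 0, 0, 0, 0.0002, -0.0099, 0, 0, 0, 0, 0, -0.0002, -0.0148, 0, 0, 0, 0, 0, -0.0007, -0.0198, 0, 0, 0, 0, 0, -0.0014, -0.0247, 0, 0, 0, 0, 0, -0.0022, -0.0295, 0, 0, 0, 0, 0, -0.0031, -0.0344, 0, 0, 0, 0, 0, -0.0042, -0.0392, 0, 0, 0, 0, 0, -0.0055, -0.044, 0, 0, 0, 0, 0, -0.0069, -0.0488, 0, 0, 0, 0, 0, -0.0084, -0.0535, 0, 0, 0, 0, 0, -0.0093, -0.0558, 0])

```text
clock: 25.5
position: [0.6467, -0.077, 0.3047]
ee_rot: [0.586, 0.81, 0.001, 0.001]
ft_force: [6.0, 4.0, -1.7]
grip_width: 0.114
grasp_force: 40.1
```

```bash
python3 - <<'E'
from h import *
t=ang();print(manip.get_obs()["position"])
arc(t,np.arange(t-.01,.23,-.01))
E
```

```text
t 25.50 ang 0.344 r 0.1652 lift 4.0 radial 6.0 [ 6.04172046  4.02692475 -1.73297395]
[ 0.64670949 -0.07698716  0.30471194]
0.334 dy 0.0005 dz 0.0016
0.324 dy 0.0011 dz 0.0031
0.314 dy 0.0016 dz 0.0047
0.304 dy 0.0021 dz 0.0063
0.294 dy 0.0026 dz 0.0078
0.284 dy 0.0031 dz 0.0094
0.274 dy 0.0035 dz 0.0110
0.264 dy 0.0039 dz 0.0126
0.254 dy 0.0044 dz 0.0142
0.244 dy 0.0048 dz 0.0158
0.234 dy 0.0052 dz 0.0174
```

>>> move_arm(plan=[0, 0, 0, 0, 0.0005, 0, 0, 0, 0, 0, 0, 0.0008, 0, 0, 0, 0, 0, 0, 0.0013, 0.0016, 0, 0, 0, 0, 0, 0.0019, 0.0031, 0, 0, 0, 0, 0, 0.0024, 0.0047, 0, 0, 0, 0, 0, 0.0029, 0.0063, 0, 0, 0, 0, 0, 0.0032, 0.0072, 0, 0, 0, 0, 0, 0.0032, 0.0072, 0])

```text
clock: 26.5
position: [0.6492, -0.0764, 0.2977]
ee_rot: [0.586, 0.81, 0.0, -0.0]
ft_force: [-0.1, 4.9, 5.6]
grip_width: 0.125
grasp_force: 40.8
```

```bash
python3 - <<'E'
from h import *
t=ang()
E
```

```text
t 26.50 ang 0.299 r 0.1655 lift -4.9 radial 3.0 [-0.11130672  4.94643616  5.56830009]
```

>>> move_arm(plan=[0, 0, 0, 0, 0.0001, 0.0004, 0, 0, 0, 0, 0, 0.0002, 0.0007, 0, 0, 0, 0, 0, 0.0002, 0.0007, 0])

```text
clock: 26.88
position: [0.6493, -0.0764, 0.2973]
ee_rot: [0.586, 0.81, 0.0, -0.0]
ft_force: [-1.8, 4.7, 9.3]
grip_width: 0.123
grasp_force: 41.1
```

```bash
python3 - <<'E'
from h import *
t=ang()
E
```

```text
t 26.88 ang 0.296 r 0.1654 lift -9.0 radial 2.5 [-1.80471297  4.68049458  9.30954388]
```

The notch carries the board: it pushes back 9 N at about 0.297. I'll relax and release.

>>> move_arm(plan=[0, 0, 0, -0.0005, 0, -0.0006, 0, 0, 0, 0, -0.0005, 0, -0.0006, 0, 0, 0, 0, -0.0005, 0, -0.0006, 0.018, 0, 0, 0, -0.0005, 0, -0.0006, 0.03, 0, 0, 0, -0.0005, 0, -0.0006, 0.045, 0, 0, 0, -0.0005, 0, -0.0006, 0.045, 0, 0, 0, -0.0005, 0, -0.0006, 0.045])

```text
clock: 27.75
position: [0.6495, -0.0769, 0.2972]
ee_rot: [0.586, 0.81, -0.0, -0.0]
ft_force: [0.8, 0.2, 0.6]
grip_width: 0.526
grasp_force: 0.0
```

```bash
python3 - <<'E'
from h import *
t=ang();print(manip.get_obs()["grip_width"])
c=shot("wrist"); cv2.imwrite("pics/w5.png",c["color"][...,::-1])
E
```

```text
t 27.75 ang 0.295 r 0.1654 lift -0.3 radial 1.0 [0.82456046 0.22127246 0.61954958]
0.5260152548978516
```

View pics/w5.png

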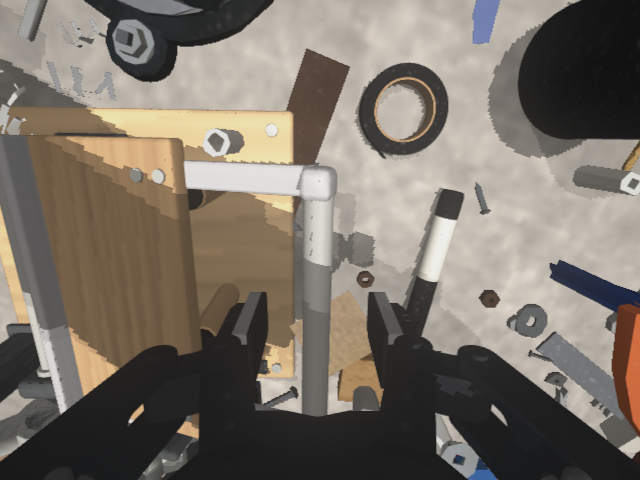

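The fingers are open at (250,330) and (385,330). The bar is free at (315,300), and the board stays propped. I'll lift straight up.

>>> move_arm(plan=[0, 0, 0, 0, 0, -0.01, 0.045, 0, 0, 0, 0, 0, -0.03, 0.045, 0, 0, 0, 0, 0, -0.06, 0.045, 0, 0, 0, 0, 0, -0.1, 0.045, 0, 0, 0, 0, 0, -0.15, 0.045, 0, 0, 0, 0, 0, -0.18, 0.045, 0, 0, 0, 0, 0, -0.18, 0.045, 0, 0, 0, 0, 0, -0.18, 0.045, 0, 0, 0, 0, 0, -0.18, 0.045, 0, 0, 0, 0, 0, -0.18, 0.045])

```text
clock: 29.05
position: [0.6495, -0.0767, 0.4765]
ee_rot: [0.586, 0.81, -0.0, -0.001]
ft_force: [-0.9, 1.4, -0.1]
grip_width: 0.528
grasp_force: 0.0
```

```bash
python3 - <<'E'
from h import *
np.set_printoptions(precision=4,suppress=True)
c=shot("wrist"); cv2.imwrite("pics/w6.png",c["color"][...,::-1])
for n,k in(("wrist",c),("scene",shot("scene"))):
  for l in("board","bar","marker","wood_block","black_tape"):
    for d in manip.tip_of(k,l)[:1]: print(n,l,W(k,d["position"]),round(d["conf"],2))
o=manip.get_obs();print(o["clock"],o["position"],o["ft_force"])
E
```

```text
wrist board [ 0.5031 -0.1201  0.0929] 0.8
wrist bar [ 0.6475 -0.0773  0.1403] 0.81
wrist marker [ 0.7403 -0.0704  0.0057] 0.64
wrist wood_block [ 0.6851 -0.3369 -0.0024] 0.6
wrist black_tape [ 0.6732  0.0251 -0.0032] 0.64
scene board [ 0.4964 -0.1256  0.0904] 0.66
scene bar [ 0.4963 -0.1272  0.0872] 0.67
scene marker [ 0.7408 -0.0766 -0.0018] 0.74
scene wood_block [ 0.6865 -0.3353  0.0005] 0.59
scene black_tape [ 0.6736  0.0253 -0.0048] 0.77
29.65 [ 0.6496 -0.0769  0.4772] [ 0.6833 -0.1205  0.9729]
```

View pics/w6.png

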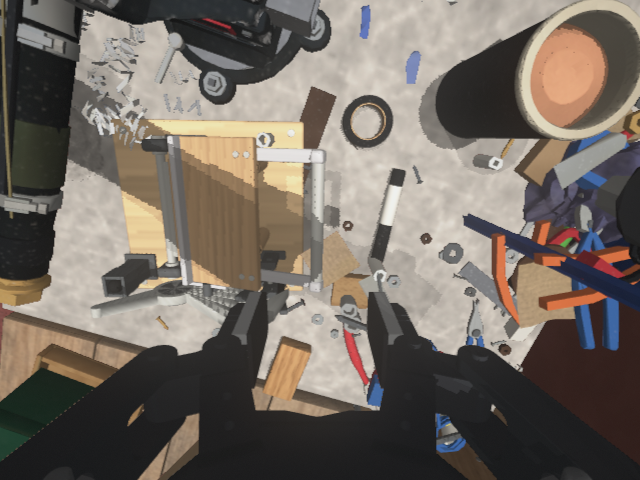

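The board rests in the lowest notch, with the bar at about 0.140 m (roughly 0.3 rad) and visible at (318,220). The gripper is clear and the bystanders are unmoved.

```bash
python3 -c "
from workcell import manip; print(manip.hand_in())"
```

```text
the job is handed in; nothing more can be done
None
```

The job is handed in: I tripped the pawl at the stop, lowered the board flat, and left it resting in its lowest notch at about 0.30 rad, with the gripper clear, the things round it unmoved and about 30 s used; my hardest push was a brief 18 N where it met flat.

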